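Pack the second pedal with its mate and fold up that carton

ROBOT

A 6-joint arm with a two-finger parallel gripper is mounted at the origin on the work surface. World frame = base frame: x ahead of the robot, y to its left, z up, the work surface at z = 0. Lengths are in m, angles in degrees, forces in N, time in s.
With the tool pointing down it reaches from about 0.375 to 0.9 m from the base axis. Payload 3.1 kg.
Tool frame: the origin (TCP) lies at the very end of the fingers, on their centre line; the grasp point (between the pads) lies behind it (bot.grip_depth is the z of the grasp point in the tool frame, in m); z points along the fingers, y is the direction in which the jaws open and shut (so a half turn about z gives the same grasp; the last joint's range is limited). The gripper opens to 87 mm and grips with 3 to 60 N. Pads are 19 mm wide; open, the fingers measure 117 mm over their backs; the gripper's body (75 mm by 190 mm) begins 51 mm behind the grasp point.
Start: joints at [-83.509, 30.224, 82.088, -0, 67.689, -10.227], TCP at [0.18, -0.599, 0.223] pointing down, gripper open.
Joint ranges: [-176.69, 176.69], [-43.24, 126.21], [12.49, 139.97], [-82, 262], [0, 151.66], [-163.58, 163.58]. Speed limits (degrees/s): [159.86, 159.86, 180, 180, 180, 180].

INTERFACE

Orientations are given as a 3x3 rotation matrix whose columns are the frame's x, y, z axes.
In Python, from rig import bot, vision gives the robot as it stands. The module is installed in compiled form; this text tells all that it offers.
- The arm moves only by the shell command python3 -m jog 'ROWS'. ROWS is JSON, a list of rows, each a list of 3 entries, a list of its own where there are three numbers: the shift along the tool's x, y, z in mm, then the turn, a rotation vector about the tool's x, y, z in degrees, then the closure, from 0 (fully open) to 1 (shut). In form: [[[dx, dy, dz], [wx, wy, wz], fingers], ...]. A call has 1 to 12 rows; each row is the pose to reach, as a shift and turn from the pose commanded when the call began, along the tool's axes at that moment; what a row does not reach only later rows make up. A row lasts 1/12 s, in which the tool goes at most 41.7 mm and 7.16 degrees, less where a joint would pass 70% of its speed; a pose out of reach is approached as far as the arm can. A call with a gripper value outside its range is refused whole. The fingers move at their own pace and stop on an object; the grip force is fixed at half the most. Time passes only in rows, so rows that repeat a pose let the fingers close. It gives the time, the measured TCP pose, the force and the opening at its end, in the units of the state.
- bot.read_state(): the state, without advancing time (a new reading comes with each control period).
- vision.capture(name): name is "scene" or "top" or "wrist"; returns the picture (384x512x3 uint8, red, green, blue); there is no depth.
- vision.camera_info(name): a dict with "intrinsics" (3x3 intrinsics, pixels), "camera_from_world" (4x4, takes a point from world to camera coordinates); the wrist camera has in their place "mount" (4x4, takes a point from camera to tool coordinates, whose origin is the TCP and whose axes are the flange's). Camera axes: x right, y up, looking along -z (the intrinsics and any distortion apply to the point x, -y, -z); pixel columns grow to the right and rows downward; lengths in m; the calibration is good to about 2 mm. A picture is of the moment at which its call begins: read the wrist's pose just before it. camera_info takes no time and is no camera call.
- bot.hand_in(): hands the job in, once; it reports no verdict.
The state is a dict: "time_s": time; "joint_positions": joint angles; "qvel": joint speeds; "tau": joint torques, N m; "position": TCP position; "tcp_rot": TCP orientation; "force": force on the tool from outside, world axes, zero at the start; "moment": the same for the moment, N m; "opening": opening from 0.0 (shut) to 1.0 (fully open).
Only numpy, scipy, OpenCV 4.12 (cv2) and the standard library are available. Lean on these libraries where they do the work, as an engineer would, in place of code of your own. Each camera call takes 0.05 s, during which the arm holds its last target. There are 200 camera calls.

TASK

One of the two half-erected cartons already holds a pedal, the other a sprocket cassette: slide the loose pedal along the bench, without lifting or tipping it, over the entry flap of the carton with the matching pedal until it lies fully inside, up against its mate. Then fold up that carton's entry flap and side panel until both stand fully upright. Leave the other carton's panels as they are, and do not disturb the cassette or the jar, wrench and screwdriver.

Things in the scene. Friction and masses are not known exactly. Their poses are not given: they have to be found in the camera images.
- pedal_loose: The loose black bicycle pedal, on the bench between the cartons: a flat block 90 (x) by 85 (y) by 20 mm (22 at a rib) with a 14 mm steel axle stub sticking 25 mm out of its +x face. About 0.25 kg. Too wide to grasp: slide it. Origin at the centre of the block's underside.
- pedal_mate: The pedal that makes the pair, same shape and size, lying at the fixed end of one of the cartons (either one). Origin as for pedal_loose.
- cassette: Sprocket cassette: round stepped stack, 84 mm across, 37 high, lying in the other carton. Origin at the centre of its underside.
- carton_l: Left (+y) half-erected carton, fixed to the bench. Floor 150 (x) by 190 (y) by 4 mm; origin: centre of its underside. Walls standing at its +y end and +x side: 4 thick, tops 54 above the bench. Inside free: x -75 to +71, and 91 towards +y. Still down: the entry flap (-y side) and the side panel (-x side, towards the robot).
- flap_l (a joint): Entry flap angle: 0 = down, a ramp from the bench up to the floor's top (slope 0.09 rad), things slide over it; 1.66 = upright, firm stop. 150 wide, 50 long, 4 thick; hinge along x on the floor's top edge (4 mm up), 95 from the carton's origin towards -y. Stiff crease: stays where left, moved by about 1 N at its edge.
- flap_l_tab (a point): Top of the free edge of the flap's thumb tab: a tongue 32 wide, 45 long, 4 thick, beside the flap's -x end (centre 96 mm from the carton's origin towards -x), in one piece with it, creased up 0.40 rad from level when the flap is down: free edge then 53 out from the hinge line, top 20, underside 16 above the bench; it starts 12 out, 3 up. A fingertip fits under.
- side_l (a joint): Side panel angle: 0 = level, 1.57 = upright, firm stop; starts partly raised. 186 wide (y), 50 long, 4 thick; hinge along y on the floor's top edge (4 mm above the bench), 75 from the carton's origin towards -x. Stiff crease: stays where left, moved by about 1 N at its edge.
- side_l_edge (a point): Middle of the free edge of that side panel (top/inner face), 50 mm from its hinge.
- carton_r: Right (-y) half-erected carton, fixed to the bench. Floor 150 (x) by 190 (y) by 4 mm; origin: centre of its underside. Walls standing at its -y end and +x side: 4 thick, tops 54 above the bench. Inside free: x -75 to +71, and 91 towards -y. Still down: the entry flap (+y side) and the side panel (-x side, towards the robot).
- flap_r (a joint): Entry flap angle: 0 = down, a ramp from the bench up to the floor's top (slope 0.09 rad), things slide over it; 1.66 = upright, firm stop. 150 wide, 50 long, 4 thick; hinge along x on the floor's top edge (4 mm up), 95 from the carton's origin towards +y. Stiff crease: stays where left, moved by about 1 N at its edge.
- flap_r_tab (a point): Top of the free edge of the flap's thumb tab: a tongue 32 wide, 45 long, 4 thick, beside the flap's -x end (centre 96 mm from the carton's origin towards -x), in one piece with it, creased up 0.40 rad from level when the flap is down: free edge then 53 out from the hinge line, top 20, underside 16 above the bench; it starts 12 out, 3 up. A fingertip fits under.
- side_r (a joint): Side panel angle: 0 = level, 1.57 = upright, firm stop; starts partly raised. 186 wide (y), 50 long, 4 thick; hinge along y on the floor's top edge (4 mm above the bench), 75 from the carton's origin towards -x. Stiff crease: stays where left, moved by about 1 N at its edge.
- side_r_edge (a point): Middle of the free edge of that side panel (top/inner face), 50 mm from its hinge.
- grease_jar: Jar, 64 mm across, 65 high, standing by; origin at the centre of its underside.
- wrench: Steel wrench, 170 mm long, lying by; origin under its middle, length along its x.
- screwdriver: Screwdriver, 190 mm long, lying by; origin under its middle, length along its x.
There are look-alikes about, which are no part of the job. Leave any orange look-alike of the pedal_mate alone. What is shaped like the pedal_loose but white is not meant.

How it is judged:
By the outcome, as a careful person would: the job done as asked, in the order asked, and still so for the second after the job is handed in, with the robot touching nothing.
It also fails if it takes over 72 s, if anything falls off the work surface, if the arm or the gripper's body presses on something with over 40 N, if the wrist force passes 120 N, or if a joint passes its speed limit or range.

## Working session

There is one attempt and no reset: what is moved stays moved. The work goes in short steps, Python scripts to look and compute and a shell command to move; the robot and the scene stay as the last step left them, time stands still between calls to the robot, and variables do not carry over. Pictures are saved under pics/ and viewed, about 8 in all and at most 12, crops included, and the job is handed in when it is done.

```bash
mkdir -p pics
python3 - <<'E'
from rig import bot,vision
import cv2,numpy as np
s=bot.read_state();print(s['time_s'],s['position'],np.round(s['tcp_rot'],3).tolist(),s['opening'],bot.grip_depth)
for n in('top','scene'):
    cv2.imwrite(f'pics/{n}0.png',vision.capture(n)[:,:,::-1])
    i=vision.camera_info(n);print(n,{k:np.round(v,4).tolist() if not isinstance(v,str) else v for k,v in i.items()})
print(vision.camera_info('wrist'))
E
```

```text
0.0 [ 0.17973665 -0.59782333  0.22157137] [[0.958, 0.288, -0.0], [0.288, -0.958, 0.002], [0.0, -0.002, -1.0]] 0.9994180124672866 -0.0187
top {'intrinsics': [[382.7428, 0.0, 258.6409], [0.0, 382.7428, 187.9854], [0.0, 0.0, 1.0]], 'camera_from_world': [[0.0254, -0.9992, 0.0305, 0.0357], [0.9954, 0.0281, 0.0918, -0.5521], [-0.0926, 0.028, 0.9953, -1.088], [0.0, 0.0, 0.0, 1.0]]}
scene {'intrinsics': [[405.288, 0.0, 251.8862], [0.0, 405.288, 197.423], [0.0, 0.0, 1.0]], 'camera_from_world': [[0.8514, 0.5241, -0.0229, -0.4967], [-0.2722, 0.4787, 0.8347, 0.095], [0.4484, -0.7044, 0.5502, -1.4696], [0.0, 0.0, 0.0, 1.0]]}
{'intrinsics': array([[316.13874405,   0.        , 258.72828854],
       [  0.        , 316.13874405, 190.33077613],
       [  0.        ,   0.        ,   1.        ]]), 'mount': array([[ 7.96343181e-05,  9.67360805e-01,  2.53402974e-01,
         6.89775892e-02],
       [ 9.99999720e-01, -2.65554758e-04,  6.99490484e-04,
         1.53585175e-04],
       [ 7.43952042e-04,  2.53402847e-01, -9.67360555e-01,
        -1.62503178e-01],
       [ 0.00000000e+00,  0.00000000e+00,  0.00000000e+00,
         1.00000000e+00]])}
```

View pics/top0.png

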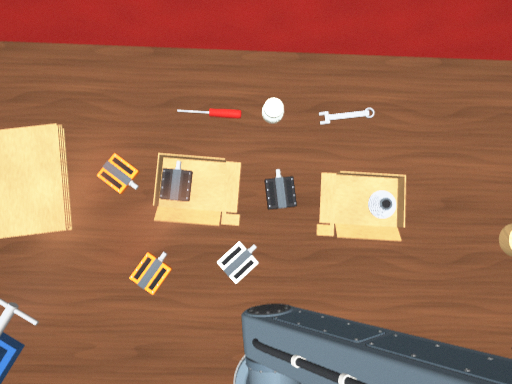

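View pics/scene0.png

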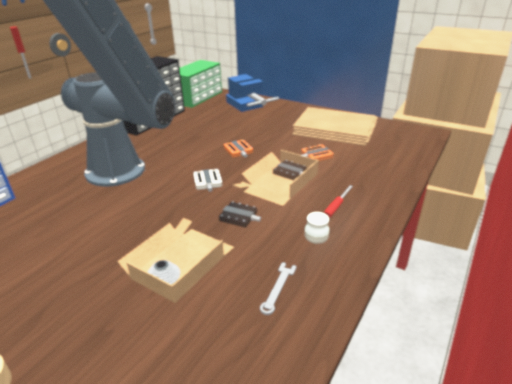

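Top view: the mate (black) is at about (177,184) in the left carton and the cassette at (382,204) in the right one, so carton_l is the target. Candidates for the loose pedal are black (281,192), white (238,262), orange (117,173) and orange (150,273). I choose black (281,192), and will check it in a close crop.

```bash
cat > h.py <<'E'
from rig import bot,vision
import cv2,numpy as np
def cam(n):
    i=vision.camera_info(n);K=i['intrinsics']
    if n=='wrist':
        s=bot.read_state();T=np.eye(4);T[:3,:3]=s['tcp_rot'];T[:3,3]=s['position'];C=T@i['mount']
    else: C=np.linalg.inv(i['camera_from_world'])
    return K,C
def ray(c,uv,z):
    K,C=c;d=np.linalg.inv(K)@[uv[0],uv[1],1];d=C[:3,:3]@(d*[1,-1,-1]);o=C[:3,3]
    return o+d*(z-o[2])/d[2]
def proj(c,p):
    K,C=c;q=np.linalg.inv(C)@np.r_[p,1];q=K@(q[:3]*[1,-1,-1]);return q[:2]/q[2]
def shot(n,f):
    c=cam(n);im=vision.capture(n)[:,:,::-1].copy();cv2.imwrite(f'pics/{f}.png',im);return c,im
E
python3 - <<'E'
from h import *
c=cam('top');im=cv2.imread('pics/top0.png')
g=im.max(2)
for name,(x0,y0,x1,y1),z in(('loose',(262,172,300,212),.02),('mate',(160,165,195,204),.024)):
    m=np.zeros_like(g);m[y0:y1,x0:x1]=(g[y0:y1,x0:x1]<62)*255
    m=cv2.morphologyEx(m,cv2.MORPH_OPEN,np.ones((2,2)))
    pts=np.argwhere(m)[:,::-1].astype(float)
    w=np.array([ray(c,p,z)[:2] for p in pts]).astype(np.float32)
    print(name,len(pts),cv2.minAreaRect(w*1000))
for n,u,z in(('corner -y,+x?',(241,161),.004),('c2',(240,213),.004),('tab',(231,219),.018),('wall end',(159,154),.054),('wr',(224,158),.054)):print(n,ray(c,u,z).round(4))
b=cv2.resize(im[140:240,145:305],None,fx=5,fy=5,interpolation=cv2.INTER_CUBIC);cv2.imwrite('pics/crop1.png',b)
E
```

```text
Traceback (most recent call last):
cv2.error: OpenCV(4.12.0) /io/opencv/modules/imgproc/src/convhull.cpp:143: error: (-215:Assertion failed) total >= 0 && (depth == CV_32F || depth == CV_32S) in function 'convexHull'
```

Run:
```python
from h import *
c=cam('top');im=cv2.imread('pics/top0.png')
g=im.max(2)
for name,(x0,y0,x1,y1),z in(('loose',(262,172,300,212),.02),('mate',(160,165,195,204),.024)):
    m=np.zeros_like(g);m[y0:y1,x0:x1]=(g[y0:y1,x0:x1]<62)*255
    m=cv2.morphologyEx(m,cv2.MORPH_OPEN,np.ones((2,2)))
    pts=np.argwhere(m)[:,::-1].astype(float)
    w=np.array([ray(c,p,z)[:2] for p in pts])
    print(name,len(pts),cv2.minAreaRect((w*1000).astype(np.float32)))
for n,u,z in(('corner -y,+x?',(241,161),.004),('c2',(240,213),.004),('tab',(231,219),.018),('wall end',(159,154),.054),('wr',(224,158),.054)):print(n,ray(c,u,z).round(4))
b=cv2.resize(im[140:240,145:305],None,fx=5,fy=5,interpolation=cv2.INTER_CUBIC);cv2.imwrite('pics/crop1.png',b)
```

```text
Traceback (most recent call last):
cv2.error: OpenCV(4.12.0) /io/opencv/modules/imgproc/src/convhull.cpp:143: error: (-215:Assertion failed) total >= 0 && (depth == CV_32F || depth == CV_32S) in function 'convexHull'
```

Run:
```python
from h import *
c=cam('top');im=cv2.imread('pics/top0.png')
b=cv2.resize(im[140:240,145:305],None,fx=5,fy=5,interpolation=cv2.INTER_CUBIC);cv2.imwrite('pics/crop1.png',b)
g=im.max(2)
for y in range(176,210,5):print(g[y,262:300].tolist())
s=im.max(2).astype(int)-im.min(2)
for name,(x0,y0,x1,y1),z in(('loose',(262,172,300,212),.02),('mate',(160,165,195,204),.024)):
    m=np.zeros_like(g);m[y0:y1,x0:x1]=((g<75)&(s<22))[y0:y1,x0:x1]*255
    m=cv2.morphologyEx(m,cv2.MORPH_OPEN,np.ones((2,2)))
    pts=np.argwhere(m)[:,::-1].astype(float)
    if len(pts)<9:print('none');continue
    w=np.array([ray(c,p,z)[:2] for p in pts])
    print(name,len(pts),cv2.minAreaRect((w*1000).astype(np.float32)))
for n,u,z in(('corner -y,+x?',(241,161),.004),('c2',(240,213),.004),('tab',(231,219),.018),('wall end',(159,154),.054),('wr',(224,158),.054)):print(n,ray(c,u,z).round(4))
```

```text
[144, 143, 143, 145, 144, 143, 147, 145, 145, 146, 142, 144, 147, 149, 239, 250, 252, 247, 231, 161, 145, 122, 122, 125, 120, 119, 112, 115, 94, 95, 99, 128, 146, 144, 148, 149, 150, 148]
[144, 143, 91, 68, 188, 131, 84, 74, 74, 74, 73, 81, 82, 128, 159, 168, 166, 164, 163, 164, 164, 130, 83, 72, 64, 64, 62, 64, 70, 72, 77, 67, 136, 142, 145, 143, 145, 142]
[150, 149, 149, 78, 79, 83, 74, 66, 67, 67, 65, 73, 77, 83, 156, 165, 165, 170, 163, 160, 158, 169, 104, 82, 72, 65, 63, 64, 64, 68, 175, 154, 95, 138, 147, 146, 145, 146]
[155, 153, 153, 116, 67, 86, 81, 66, 64, 66, 63, 62, 78, 81, 116, 159, 164, 169, 167, 162, 163, 164, 147, 91, 78, 68, 66, 62, 65, 66, 74, 79, 66, 138, 149, 151, 149, 153]
[146, 145, 145, 146, 80, 78, 82, 81, 69, 64, 63, 67, 69, 79, 80, 143, 162, 162, 164, 166, 160, 162, 165, 130, 89, 72, 67, 63, 63, 64, 73, 103, 107, 80, 124, 131, 131, 132]
[145, 147, 143, 146, 135, 74, 81, 81, 73, 65, 66, 65, 65, 72, 82, 107, 158, 162, 160, 164, 164, 158, 163, 162, 101, 81, 71, 62, 66, 65, 62, 76, 77, 74, 92, 128, 131, 132]
[144, 141, 141, 140, 141, 96, 75, 219, 141, 86, 80, 82, 84, 85, 84, 84, 126, 162, 165, 161, 162, 162, 160, 162, 122, 76, 65, 66, 68, 78, 77, 75, 87, 107, 113, 133, 134, 132]
loose 255 ((539.2289428710938, -16.755794525146484), (71.5617446899414, 69.21102142333984), 8.225807189941406)
mate 19 ((580.0641479492188, 312.6226806640625), (14.64673900604248, 8.636448860168457), 2.7043066024780273)
corner -y,+x? [0.6321 0.1045 0.004 ]
c2 [0.4775 0.1029 0.004 ]
tab [0.4591 0.1281 0.018 ]
wall end [0.6369 0.336  0.054 ]
wr [0.6311 0.152  0.054 ]
```

View pics/crop1.png

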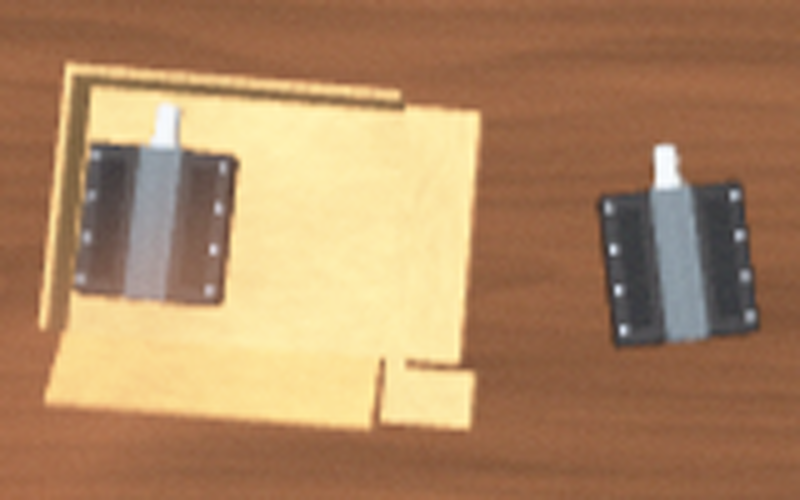

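Crop: it shows the black pedal, block corners at crop pixels (600,197),(742,182),(757,328),(618,347), axle toward +x. So it is the right one. In carton_l the mate sits at the +y end, and the thumb tab is at (425,400). Next I fit the poses from these corners.

```bash
cat >> h.py <<'E'
def fit(L,W):
    L=np.array(L,float);W=np.array(W)[:,:2];a=L-L.mean(0);b=W-W.mean(0)
    th=np.arctan2((a[:,0]*b[:,1]-a[:,1]*b[:,0]).sum(),(a*b).sum());R=np.array([[np.cos(th),-np.sin(th)],[np.sin(th),np.cos(th)]])
    t=W.mean(0)-R@L.mean(0);return t,np.degrees(th),R,(np.linalg.norm(W-(L@R.T+t),axis=1)*1000).round(1)
E
python3 - <<'E'
from h import *
c=cam('top')
u=lambda p:(p[0]/5+145-.4,p[1]/5+140-.4)
r=lambda p,z:ray(c,u(p),z)
sq=[(.045,.0425),(.045,-.0425),(-.045,-.0425),(-.045,.0425)]
lo=fit(sq,[r(p,.02) for p in((600,197),(742,182),(757,328),(618,347))])
ma=fit(sq,[r(p,.024) for p in((92,145),(236,156),(222,303),(75,293))])
ca=fit([(.075,-.145),(-.075,-.145),(.075,.095),(-.075,.095),(.075,-.095)],[r((480,112),.004),r((463,362),.004),r((66,62),.054),r((40,329),.054),r((402,92),.054)])
for n,v in(('loose',lo),('mate',ma),('carton',ca)):print(n,v[0].round(4),v[1].round(2),v[3])
t,_,R,_=ca
for n,p in(('loose',lo[0]),('mate',ma[0])):print(n,'in carton',((p-t)@R).round(4))
for p in((45,405),(372,430)):
  for z in(.01,.02,.03):print(p,z,((r(p,z)[:2]-t)@R).round(4))
for p in((474,375),(470,430)):print('tab',((r(p,.02)[:2]-t)@R).round(4))
E
```

```text
loose [ 0.5407 -0.0137] 7.98 [1.5 1.6 3.  1.3]
mate [0.5547 0.2902] -2.96 [2.4 1.8 2.5 1.5]
carton [0.5618 0.2501] -2.95 [4.1 2.1 1.8 2.4 2.3]
loose in carton [-0.0075 -0.2646]
mate in carton [-0.0092  0.0397]
(45, 405) 0.01 [-0.1181  0.0962]
(45, 405) 0.02 [-0.118   0.0938]
(45, 405) 0.03 [-0.1179  0.0914]
(372, 430) 0.01 [-0.118  -0.0936]
(372, 430) 0.02 [-0.1179 -0.0944]
(372, 430) 0.03 [-0.1178 -0.0951]
tab [-0.0818 -0.1504]
tab [-0.1136 -0.1507]
```

```bash
cat >> h.py <<'E'
def to(x,y,z,phi):
    s=bot.read_state();R=np.array(s['tcp_rot']);f=np.degrees(np.arctan2(R[1,0],R[0,0]))
    print('t %.2f'%s['time_s'],'pos',np.round(s['position'],4),'phi %.1f'%f,'F',np.round(s['force'],1),'-> d',(R.T@(np.array([x,y,z])-s['position'])*1000).round(1),'wz %.1f'%(-(phi-f)))
E
python3 -c "
from h import *
to(.54,.12,.25,95)"
```

```text
t 0.10 pos [ 0.1797 -0.5979  0.2217] phi 16.7 F [ 0.7 -0.   0.1] -> d [ 551.5 -584.   -27. ] wz -78.3
```

```bash
python3 -m jog '[[[551,-584,-28],[0,0,-78.3],0.5],[[551,-584,-28],[0,0,-78.3],0.5],[[551,-584,-28],[0,0,-78.3],0.5],[[551,-584,-28],[0,0,-78.3],0.5],[[551,-584,-28],[0,0,-78.3],0.5],[[551,-584,-28],[0,0,-78.3],0.5],[[551,-584,-28],[0,0,-78.3],0.5],[[551,-584,-28],[0,0,-78.3],0.5],[[551,-584,-28],[0,0,-78.3],0.5],[[551,-584,-28],[0,0,-78.3],0.5],[[551,-584,-28],[0,0,-78.3],0.5],[[551,-584,-28],[0,0,-78.3],0.5]]'
python3 -c "
from h import *
to(.54,.12,.25,95)"
```

```text
time_s: 1.1
position: [0.4039, -0.1498, 0.24]
tcp_rot: [[-0.091, 0.996, -0.0], [0.996, 0.091, 0.0], [0.0, -0.0, -1.0]]
force: [1.2, -1.0, -0.1]
opening: 0.501
t 1.10 pos [ 0.4039 -0.1498  0.24  ] phi 95.2 F [ 1.2 -1.  -0.1] -> d [256.3 160.1 -10. ] wz 0.2
```

```bash
python3 -m jog '[[[256,160,-10],[0,0,0],0.5],[[256,160,-10],[0,0,0],0.5],[[256,160,-10],[0,0,0],0.5],[[256,160,-10],[0,0,0],0.5],[[256,160,-10],[0,0,0],0.5],[[256,160,-10],[0,0,0],0.5],[[256,160,-10],[0,0,0],0.5],[[256,160,-10],[0,0,0],0.5],[[256,160,-10],[0,0,0],0.5],[[256,160,-10],[0,0,0],0.5]]'
python3 -c "
from h import *
c,im=shot('wrist','w1');print(c[1][:3,3])"
```

```text
time_s: 1.93
position: [0.5399, 0.1173, 0.2493]
tcp_rot: [[-0.089, 0.996, -0.002], [0.996, 0.089, -0.001], [-0.001, -0.002, -1.0]]
force: [-0.6, 0.2, -0.2]
opening: 0.5
[0.53422228 0.185905   0.41173715]
```

View pics/w1.png

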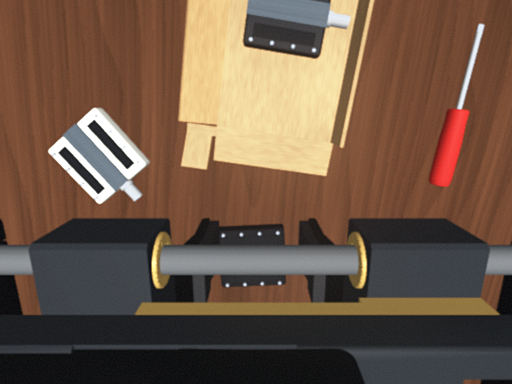

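Wrist view: tab free edge about (181,166)–(207,168), flap outer edge (214,161)–(327,175), mate's -y face (245,48)–(322,57). The loose pedal's corners are about (219,226),(284,224),(286,285),(221,288). I'll cross-check the poses with these.

```bash
cat >> h.py <<'E'
T0=np.array([.5618,.2501]);A0=np.radians(-2.95)
RC=np.array([[np.cos(A0),-np.sin(A0)],[np.sin(A0),np.cos(A0)]])
def W(x,y): return T0+RC@[x,y]
def Lc(p): return (np.array(p)[:2]-T0)@RC
E
python3 - <<'E'
from h import *
c=cam('wrist');r=lambda u,v,z:ray(c,(u,v),z)
for n,u,v,z in(('tab-',181,166,.02),('tab+',207,168,.02),('flap-',214,161,.003),('flap+',327,175,.003),('mate-',245,48,.024),('mate+',322,57,.024),('sidecorner',180,120,.029),('wallend',342,147,.054),('hinge-',217,128,.004)):print(n,Lc(r(u,v,z)).round(4))
f=fit([(-.045,.0425),(.045,.0425),(.045,-.0425),(-.045,-.0425)],[r(219,226,.02),r(284,224,.02),r(286,285,.02),r(221,288,.02)]);print(f[0],f[1],f[3])
# approach point: 30 mm beyond finger contact
p=np.array([.541,-.0137]);a=np.radians(7);n=np.array([-np.sin(a),np.cos(a)]);q=p-n*.085;print(q)
to(q[0],q[1],.10,97)
E
```

```text
tab- [-0.1124 -0.1503]
tab+ [-0.0797 -0.1482]
flap- [-0.074  -0.1413]
flap+ [ 0.0756 -0.1391]
mate- [-0.05   -0.0038]
mate+ [ 0.0383 -0.001 ]
sidecorner [-0.1158 -0.0934]
wallend [ 0.0737 -0.0959]
hinge- [-0.0745 -0.0985]
[ 0.54164311 -0.01023131] 6.998571173695476 [4.  3.5 2.2 4. ]
[ 0.55135889 -0.09806642]
t 1.98 pos [0.5396 0.1165 0.2494] phi 95.0 F [-0.3  0.5 -0.2] -> d [-214.7   -6.8  149.5] wz -2.0
```

```bash
python3 -m jog '[[[-215,-7,100],[0,0,-2.5],0.5],[[-215,-7,100],[0,0,-2.5],0.5],[[-215,-7,100],[0,0,-2.5],0.5],[[-215,-7,100],[0,0,-2.5],0.5],[[-215,-7,100],[0,0,-2.5],0.5],[[-215,-7,100],[0,0,-2.5],0.5],[[-215,-7,238],[0,0,-2.5],0.5],[[-215,-7,238],[0,0,-2.5],0.5],[[-215,-7,238],[0,0,-2.5],0.5],[[-215,-7,238],[0,0,-2.5],0.5],[[-215,-7,238],[0,0,-2.5],0.5],[[-215,-7,238],[0,0,-2.5],0.5]]'
python3 - <<'E'
from h import *
to(.546,-.066,.010,97.5)
shot('top','t2');c,im=shot('wrist','w2')
E
```

```text
time_s: 2.98
position: [0.5511, -0.0989, 0.0116]
tcp_rot: [[-0.128, 0.992, -0.002], [0.992, 0.128, 0.001], [0.001, -0.002, -1.0]]
force: [0.4, -0.4, 1.0]
opening: 0.501
t 2.98 pos [ 0.5511 -0.0989  0.0116] phi 97.4 F [ 0.4 -0.4  1. ] -> d [33.2 -0.8  1.6] wz -0.1
```

View pics/w2.png

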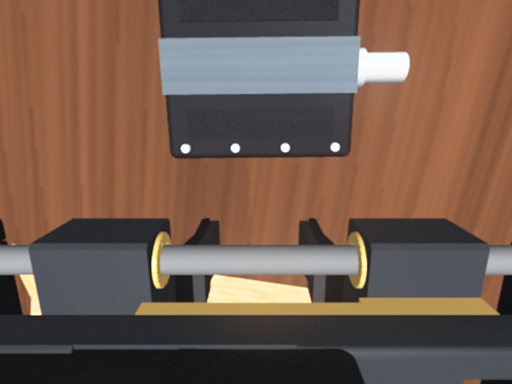

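The pedal is square to the tool and centred: face edge at row 157, columns 170–350, midline 260. Pushing now, turning gradually to the carton's yaw.

```bash
python3 -m jog '[[[12,0,0],[0,0,0],0.5],[[24,0,0],[0,0,0],0.5],[[31,0,0],[0,0,0],0.5],[[38,0,0],[0,0,0.5],0.5],[[46,0.2,0],[0,0,1.4],0.5],[[54,0.4,0],[0,0,2.2],0.5],[[63,0.8,0],[0,0,3.1],0.5],[[72,1.4,0],[0,0,4.1],0.5],[[81,2.1,0],[0,0,5],0.5],[[90,2.9,0],[0,0,5.9],0.5],[[97,3.7,0],[0,0,6.7],0.5],[[102,4.3,0],[0,0,7.2],0.5]]'
python3 - <<'E'
from h import *
p=W(-.008,-.145);to(p[0],p[1],.011,87);p=W(-.008,-.102);to(p[0],p[1],.011,87)
print(Lc(bot.read_state()['position']))
E
```

```text
time_s: 4.08
position: [0.5441, 0.0048, 0.0129]
tcp_rot: [[-0.007, 1.0, 0.002], [1.0, 0.007, -0.001], [-0.001, 0.002, -1.0]]
force: [-0.2, -3.9, 3.3]
opening: 0.497
t 4.08 pos [0.5441 0.0048 0.0129] phi 90.4 F [-0.2 -3.9  3.3] -> d [100.9   3.    1.8] wz 3.4
t 4.08 pos [0.5441 0.0048 0.0129] phi 90.4 F [-0.2 -3.9  3.3] -> d [143.9   5.5   1.7] wz 3.4
[-0.00507429 -0.24593069]
```

```bash
python3 -m jog '[[[8,0,0],[0,0,0.9],0.5],[[17,0.2,0],[0,0,1.8],0.5],[[26,0.5,0],[0,0,2.7],0.5],[[35,0.8,0],[0,0,3.3],0.5],[[44,1.1,0],[0,0,3.3],0.5],[[53,1.4,0],[0,0,3.3],0.5],[[62,1.7,0],[0,0,3.3],0.5],[[71,2.1,0],[0,0,3.3],0.5],[[80,2.5,0],[0,0,3.3],0.5],[[89,2.8,0],[0,0,3.3],0.5],[[96,3,0],[0,0,3.3],0.5],[[100,3,0],[0,0,3.3],0.5]]'
python3 - <<'E'
from h import *
print(Lc(bot.read_state()['position']))
p=W(-.008,-.100);to(p[0],p[1],.012,87)
shot('top','t3');shot('wrist','w3')
E
```

```text
time_s: 5.08
position: [0.5458, 0.105, 0.0121]
tcp_rot: [[0.051, 0.999, -0.0], [0.999, -0.051, -0.0], [-0.0, 0.0, -1.0]]
force: [0.5, -6.4, 6.0]
opening: 0.502
[-0.00851393 -0.14571418]
t 5.08 pos [0.5458 0.105  0.0121] phi 87.1 F [ 0.5 -6.4  6. ] -> d [45.7  0.6  0. ] wz 0.1
```

View pics/w3.png

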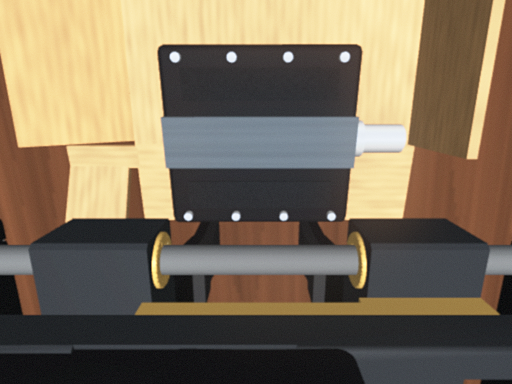

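The pedal is aligned on the ramp, with face edges at rows 45 and 220 and its axle clear of the wall. Continuing to just short of the mate.

```bash
python3 -m jog '[[[6,0,-1],[0,0,0],0.5],[[13,0,-1.5],[0,0,0],0.5],[[20,0,-2],[0,0,0],0.5],[[27,0,-2],[0,0,0],0.5],[[33,0,-2],[0,0,0],0.5],[[38,0,-2],[0,0,0],0.5],[[42,0,-2],[0,0,0],0.5],[[45,0,-2],[0,0,0],0.5]]'
python3 - <<'E'
from h import *
print(Lc(bot.read_state()['position']))
c,im=shot('wrist','w4')
E
```

```text
time_s: 5.85
position: [0.5481, 0.1497, 0.0139]
tcp_rot: [[0.052, 0.999, -0.0], [0.999, -0.052, 0.0], [0.0, -0.0, -1.0]]
force: [0.3, -0.4, -1.0]
opening: 0.5
[-0.00849332 -0.10097742]
```

View pics/w4.png

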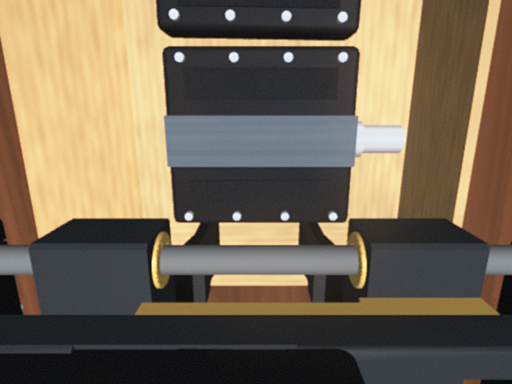

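The gap to the mate is rows 39–47, about 4 mm. Creeping into contact.

```bash
python3 -m jog '[[[1.5,0,0],[0,0,0],0.5],[[3,0,0],[0,0,0],0.5],[[4,0,0],[0,0,0],0.5],[[4.5,0,0],[0,0,0],0.5],[[5,0,0],[0,0,0],0.5]]'
python3 - <<'E'
from h import *
print(Lc(bot.read_state()['position']))
c,im=shot('wrist','w5');print(im[20:56:1,200].max(1).tolist(),im[20:56:1,320].max(1).tolist())
print(cv2.imread('pics/w4.png')[20:56,200].max(1).tolist())
E
```

```text
time_s: 6.32
position: [0.5485, 0.1539, 0.014]
tcp_rot: [[0.052, 0.999, 0.0], [0.999, -0.052, -0.0], [-0.0, 0.0, -1.0]]
force: [-0.4, -2.2, -0.4]
opening: 0.502
[-0.00831142 -0.09680237]
[50, 52, 54, 51, 50, 50, 48, 52, 55, 49, 52, 52, 50, 50, 47, 42, 40, 33, 30, 26, 27, 19, 19, 19, 22, 18, 27, 36, 40, 43, 48, 48, 53, 54, 57, 54] [57, 58, 57, 61, 58, 62, 62, 61, 60, 56, 60, 61, 58, 60, 60, 55, 56, 46, 41, 40, 33, 30, 30, 21, 24, 19, 27, 39, 41, 43, 53, 57, 59, 60, 62, 55]
[49, 52, 53, 51, 46, 42, 37, 34, 33, 31, 24, 19, 21, 23, 25, 21, 16, 54, 160, 243, 242, 240, 238, 239, 243, 233, 125, 39, 41, 45, 49, 51, 57, 56, 55, 56]
```

```bash
python3 -m jog '[[[0.5,0,0],[0,0,0],0.5],[[1,0,0],[0,0,0],0.5],[[1.5,0,0],[0,0,0],0.5]]'
python3 - <<'E'
from h import *
print(Lc(bot.read_state()['position']))
E
```

```text
time_s: 6.62
position: [0.5486, 0.1552, 0.014]
tcp_rot: [[0.052, 0.999, 0.0], [0.999, -0.052, -0.0], [-0.0, 0.0, -1.0]]
force: [0.5, -3.4, -1.6]
opening: 0.504
[-0.00825522 -0.09540315]
```

The force rose and the gap has closed, so the pedal is against its mate. The side panel goes up first: the upright flap's tab would lie in its way. Now I retreat, lift, move to the panel's outer side, shut the fingers and tilt 25°.

```bash
python3 -m jog '[[[-12,0,0],[0,0,0],0.5],[[-25,0,0],[0,0,0],0.5],[[-25,0,-40],[0,0,0],0.5],[[-25,0,-80],[0,0,0],0.5],[[-25,0,-110],[0,0,0],0.7],[[10,-40,-120],[0,0,0],1],[[40,-80,-120],[0,0,0],1],[[70,-120,-120],[0,0,0],1],[[95,-150,-120],[-7,0,0],1],[[95,-162,-120],[-14,0,0],1],[[95,-162,-120],[-21,0,0],1],[[95,-162,-120],[-25,0,0],1]]'
python3 - <<'E'
from h import *
s=bot.read_state();print(Lc(s['position']),s['joint_positions'])
shot('top','t6');im=cv2.imread('pics/t6.png');cv2.imwrite('pics/t6c.png',cv2.resize(im[120:260,120:320],None,fx=4,fy=4,interpolation=cv2.INTER_CUBIC))
E
```

```text
time_s: 7.62
position: [0.393, 0.2506, 0.1335]
tcp_rot: [[0.062, 0.942, 0.331], [0.998, -0.051, -0.043], [-0.024, 0.333, -0.943]]
force: [0.7, -0.1, -0.5]
opening: 0.031
[-0.16862606 -0.00817174] [ 25.72204464  24.81535201 120.25601944 -30.43221827  21.12819024
  56.25628469]
```

View pics/t6c.png

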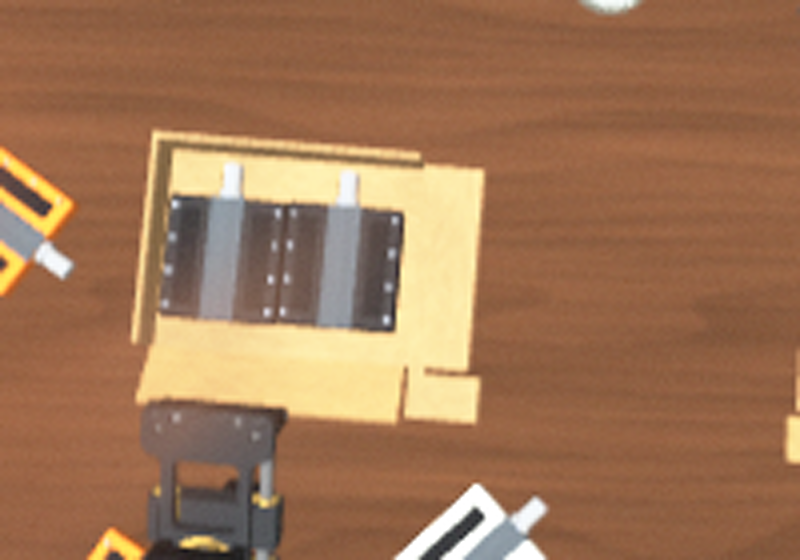

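The pedal lies beside its mate, wholly inside (crop 285–402, hinge line about 422). Lowering the shut fingers outside the panel.

```bash
python3 -m jog '[[[0.7,-10,28],[0,0,0],1],[[1.4,-20,57],[0,0,0],1],[[2.2,-30,86],[0,0,0],1],[[2.8,-38,108],[0,0,0],1],[[2.9,-40.5,115],[0,0,0],1],[[2.9,-40.5,115],[0,0,0],1]]'
cat >> h.py <<'E'
def plan(pts):
    "pts: carton-local x,y and z -> tool-frame shifts from now"
    s=bot.read_state();R=np.array(s['tcp_rot']);p=np.array(s['position'])
    print('t %.2f'%s['time_s'],'loc',Lc(p).round(4),'z %.4f'%p[2],'F',np.round(s['force'],1),'zax',(np.r_[RC.T@R[:2,2],R[2,2]]).round(3),'q',np.round(s['joint_positions'],0))
    for q in pts: print((R.T@(np.r_[W(q[0],q[1]),q[2]]-p)*1000).round(1).tolist())
def arc(cx,cz,r,a0,a1,n,y,ox=0,oz=0):
    return [(cx-r*np.cos(a)+ox,y,cz+r*np.sin(a)+oz) for a in np.linspace(a0,a1,n)]
E
python3 - <<'E'
from h import *
plan([(-.125,-.005,.014)])
E
```

```text
time_s: 8.17
position: [0.4032, 0.2559, 0.0169]
tcp_rot: [[0.071, 0.946, 0.315], [0.997, -0.057, -0.052], [-0.031, 0.318, -0.948]]
force: [-0.3, 0.4, 0.5]
opening: 0.007
t 8.17 loc [-0.1587 -0.0023] z 0.0169 F [-0.3  0.4  0.5] zax [ 0.318 -0.036 -0.948] q [ 26.  42. 122. -82.  11. 110.]
[-1.9, 31.0, 13.6]
```

```bash
cat >> h.py <<'E'
def side_rows(ths,taus,rho=.040,y=-.004):
    s=bot.read_state();R=np.array(s['tcp_rot']);t0=np.degrees(np.arcsin(R[2,1]));pts=[]
    for th,ta in zip(ths,taus):
        a=np.radians(ta);cx=-.075-rho*np.cos(th)+.004*np.sin(th);cz=.004+rho*np.sin(th)-.004*np.cos(th)
        pts.append((cx-.015*np.cos(a),y,cz-.015*np.sin(a)))
    print('wx',(t0-np.array(taus)).round(1).tolist());plan(pts)
E
python3 - <<'E'
from h import *
side_rows([.38,.45,.6,.75,.9,1.05,1.2,1.35,1.48,1.56,1.60],[18.5,18,17,16,15,14,12,10,8,6,5])
E
```

```text
wx [0.0, 0.5, 1.5, 2.5, 3.5, 4.5, 6.5, 8.5, 10.5, 12.5, 13.5]
t 8.17 loc [-0.1587 -0.0023] z 0.0169 F [-0.3  0.4  0.5] zax [ 0.318 -0.036 -0.948] q [ 26.  42. 122. -82.  11. 110.]
[-0.8, 30.0, 17.0]
[-0.9, 32.1, 14.8]
[-1.0, 37.2, 10.5]
[-1.1, 42.8, 6.7]
[-1.1, 48.8, 3.7]
[-1.2, 55.1, 1.5]
[-1.2, 61.5, -0.2]
[-1.1, 67.9, -1.0]
[-1.1, 73.4, -1.1]
[-1.1, 76.7, -1.1]
[-1.1, 78.3, -1.0]
```

```bash
python3 -m jog '[[[-0.5,10,11],[0,0,0],1],[[-0.7,20,16],[0,0,0],1],[[-0.8,30,16.5],[0,0,0],1],[[-0.9,32,14.8],[0.5,0,0],1],[[-1,37.2,10.5],[1.5,0,0],1],[[-1.1,42.8,6.7],[2.5,0,0],1],[[-1.1,48.8,3.7],[3.5,0,0],1],[[-1.1,48.8,3.7],[3.5,0,0],1]]'
python3 - <<'E'
from h import *
shot('scene','s7')
side_rows([.9,1.05,1.2,1.35,1.48,1.56,1.60],[15,14,12,10,8,6,5])
E
```

```text
time_s: 8.83
position: [0.4522, 0.2519, 0.0329]
tcp_rot: [[0.07, 0.963, 0.261], [0.997, -0.06, -0.047], [-0.029, 0.263, -0.964]]
force: [-1.1, -0.8, -1.1]
opening: 0.007
wx [0.3, 1.3, 3.3, 5.3, 7.3, 9.3, 10.3]
t 8.88 loc [-0.1095 -0.0039] z 0.0328 F [-0.4 -0.3  0.2] zax [ 0.264 -0.033 -0.964] q [ 22.  39. 114. -32.  15.  55.]
[-0.1, -2.7, 3.3]
[-0.1, 3.4, 0.7]
[-0.1, 9.7, -1.3]
[-0.1, 16.1, -2.5]
[-0.0, 21.5, -3.0]
[0.0, 24.8, -3.1]
[0.0, 26.4, -3.1]
```

```bash
python3 -m jog '[[[0,3.4,0],[1.3,0,0],1],[[0,9.7,-1.3],[3.3,0,0],1],[[0,16.1,-2.5],[5.3,0,0],1],[[0,20,-3],[7,0,0],1],[[0,23,-3],[8.5,0,0],1],[[0,24.8,-3],[9.3,0,0],1],[[0,26.4,-3],[10,0,0],1]]'
python3 - <<'E'
from h import *
shot('scene','s8');plan([])
E
```

```text
time_s: 9.47
position: [0.4738, 0.2506, 0.0415]
tcp_rot: [[0.069, 0.994, 0.086], [0.997, -0.066, -0.036], [-0.031, 0.088, -0.996]]
force: [-3.4, 1.6, 1.5]
opening: 0.0
t 9.52 loc [-0.088 -0.004] z 0.0415 F [-2.4 -0.   1.6] zax [ 0.087 -0.032 -0.996] q [ 18.  39. 105.  -7.  32.  27.]
```

```bash
python3 -m jog '[[[0,1,0],[0,0,0],1],[[0,2,0],[0,0,0],1]]'; python3 -m jog '[[[0,1,0],[0,0,0],1],[[0,2,0],[0,0,0],1]]'
python3 - <<'E'
from h import *
plan([]);shot('scene','s9');im=cv2.imread('pics/s9.png');cv2.imwrite('pics/s9c.png',cv2.resize(im[120:230,200:350],None,fx=5,fy=5,interpolation=cv2.INTER_CUBIC))
E
```

```text
time_s: 9.68
position: [0.4739, 0.2506, 0.0414]
tcp_rot: [[0.067, 0.994, 0.085], [0.997, -0.064, -0.038], [-0.032, 0.087, -0.996]]
force: [-5.3, 0.5, 4.3]
opening: 0.007
time_s: 9.85
position: [0.474, 0.2505, 0.0414]
tcp_rot: [[0.067, 0.994, 0.081], [0.997, -0.064, -0.038], [-0.033, 0.084, -0.996]]
force: [-9.7, 2.5, 6.3]
opening: 0.004
t 9.85 loc [-0.0877 -0.0041] z 0.0414 F [-9.7  2.5  6.3] zax [ 0.083 -0.034 -0.996] q [ 18.  39. 105.  -7.  32.  27.]
```

View pics/s9c.png

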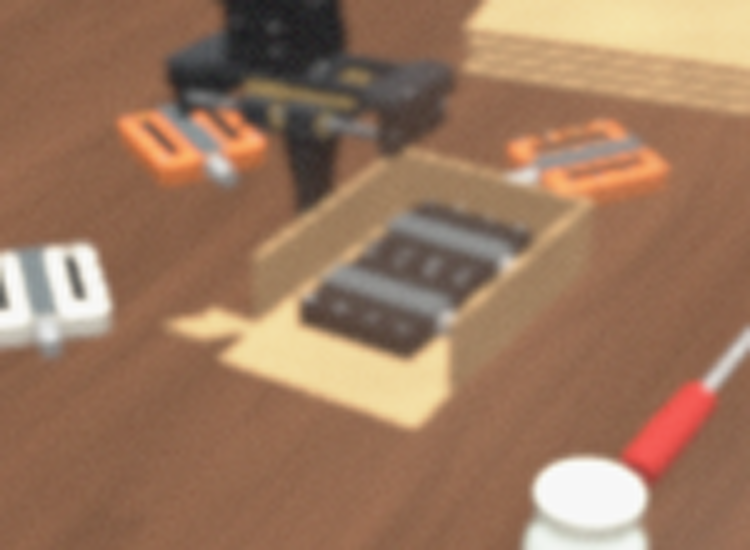

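The panel meets its firm stop: 10 N with no further motion, and it looks upright in the scene crop. Backing off, then going to the tab.

```bash
python3 -m jog '[[[0,-12,0],[0,0,0],1],[[0,-25,0],[0,0,0],1],[[0,-40,-10],[2,0,0],1],[[0,-50,-30],[4.8,0,0],1],[[0,-50,-50],[4.8,0,0],1],[[0,-50,-50],[4.8,0,0],1]]'
cat >> h.py <<'E'
from scipy.spatial.transform import Rotation as Rn
def rotv(al):
    R=np.array(bot.read_state()['tcp_rot']);a=np.radians(al);M=np.eye(3);M[:2,:2]=RC
    Tt=M@np.array([[0,1,0],[np.cos(a),0,np.sin(a)],[np.sin(a),0,-np.cos(a)]])
    print('rotvec',Rn.from_matrix(R.T@Tt).as_rotvec(degrees=True).round(1).tolist())
E
python3 - <<'E'
from h import *
rotv(30);plan([(-.105,-.20,.09),(-.098,-.20,.007)])
E
```

```text
time_s: 10.4
position: [0.4265, 0.2574, 0.0898]
tcp_rot: [[0.067, 0.998, 0.013], [0.997, -0.066, -0.028], [-0.027, 0.015, -1.0]]
force: [1.7, 0.2, -1.4]
opening: -0.002
rotvec [1.0, 31.6, -0.6]
t 10.40 loc [-0.1355  0.0003] z 0.0898 F [ 1.7  0.2 -1.4] zax [ 0.014 -0.028 -1.   ] q [ 19.  33. 107.  -3.  40.  25.]
[-199.7, 33.5, 5.8]
[-197.4, 39.3, 88.9]
```

```bash
python3 -m jog '[[[-40,5,1],[0,5,0],1],[[-80,12,2],[0,10,0],1],[[-120,20,3],[0.5,16,0],1],[[-160,27,5],[0.5,22,0],1],[[-199,33,6],[1,28,-0.6],1],[[-199,36,25],[1,31.6,-0.6],1],[[-198,39,50],[1,31.6,-0.6],1],[[-198,39,70],[1,31.6,-0.6],1],[[-198,39,80],[1,31.6,-0.6],1],[[-198,39,80],[1,31.6,-0.6],1]]'
python3 - <<'E'
from h import *
rotv(30);plan([(-.098,-.20,.008),(-.098,-.165,.0075),(-.098,-.149,.0075)])
c,im=shot('wrist','w10')
E
```

```text
time_s: 11.23
position: [0.4512, 0.0484, 0.0087]
tcp_rot: [[0.057, 0.998, 0.022], [0.867, -0.061, 0.494], [0.495, -0.009, -0.869]]
force: [0.0, -1.5, -0.1]
opening: 0.008
rotvec [-0.2, 0.3, -0.7]
t 11.23 loc [-0.1001 -0.2071] z 0.0087 F [ 0.  -1.5 -0.1] zax [-0.003  0.495 -0.869] q [-27.  46. 115.  43.  41. -62.]
[5.9, 2.0, 4.2]
[36.0, 1.7, 21.9]
[49.9, 1.6, 29.8]
```

View pics/w10.png

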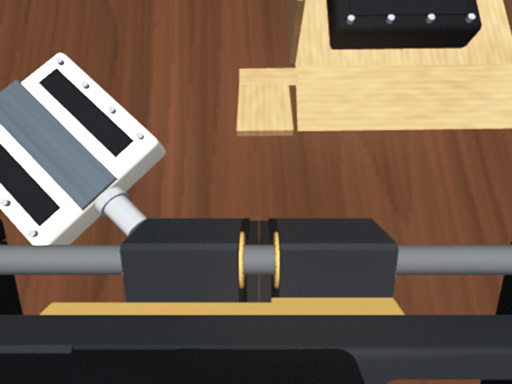

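The tab is ahead at columns 237–293 (free edge row 135), with the fingers centred on column 260. Working out the insertion and the arc.

```bash
cat >> h.py <<'E'
def flap_rows(angs,r=.0458,x=-.098):
    R=np.array(bot.read_state()['tcp_rot']);e=np.r_[0,(RC.T@R[:2,0])[1],R[2,0]]*.0095
    plan([np.array([x,-.095-r*np.cos(a),.004+r*np.sin(a)])-e for a in angs])
E
python3 - <<'E'
from h import *
c=cam('wrist')
for u in((237,135),(293,135)):print(Lc(ray(c,u,.02)).round(4))
flap_rows([.17,.35,.55,.75,.95,1.15,1.35,1.5,1.65,1.78,1.85,1.89])
E
```

```text
[-0.1137 -0.147 ]
[-0.0817 -0.1474]
t 11.28 loc [-0.1017 -0.2042] z 0.0110 F [-0.8  0.8  0.8] zax [-0.006  0.497 -0.867] q [-27.  46. 115.  43.  41. -62.]
[46.4, 3.4, 31.2]
[52.2, 3.3, 25.3]
[59.8, 3.2, 20.2]
[68.2, 3.1, 16.6]
[77.1, 3.0, 14.8]
[86.3, 2.9, 14.8]
[95.3, 2.8, 16.6]
[101.6, 2.7, 19.1]
[107.6, 2.7, 22.6]
[112.3, 2.7, 26.2]
[114.6, 2.7, 28.5]
[115.8, 2.7, 29.8]
```

```bash
python3 -m jog '[[[10,3,10],[0,0,0],1],[[20,3,17],[0,0,0],1],[[30,3,22.5],[0,0,0],1],[[38,3,27],[0,0,0],1],[[45,3,31],[0,0,0],1],[[45,3,31],[0,0,0],1]]'
python3 - <<'E'
from h import *
flap_rows([.17,.35,.55,.75,.95,1.15,1.35,1.5,1.65,1.78,1.85,1.89])
E
```

```text
time_s: 11.78
position: [0.4554, 0.1096, 0.0099]
tcp_rot: [[0.046, 0.999, 0.02], [0.867, -0.05, 0.496], [0.496, -0.005, -0.868]]
force: [0.4, -0.9, 0.3]
opening: 0.005
t 11.78 loc [-0.099  -0.1458] z 0.0099 F [ 0.4 -0.9  0.3] zax [-0.005  0.496 -0.868] q [-20.  46. 116.  49.  39. -61.]
[-3.7, 1.0, 1.2]
[2.1, 1.0, -4.7]
[9.6, 1.0, -9.8]
[18.0, 0.9, -13.4]
[27.0, 0.9, -15.2]
[36.1, 0.9, -15.3]
[45.1, 0.9, -13.5]
[51.5, 0.9, -10.9]
[57.4, 0.9, -7.5]
[62.1, 0.9, -3.9]
[64.4, 0.9, -1.6]
[65.7, 0.9, -0.3]
```

```bash
python3 -m jog '[[[0.5,1,-4],[0,0,0],1],[[3,1,-6],[0,0,0],1],[[9.6,1,-9.8],[0,0,0],1],[[18,1,-13.4],[0,0,0],1],[[27,1,-15.2],[0,0,0],1],[[36,1,-15.3],[0,0,0],1],[[45,1,-13.5],[0,0,0],1],[[51.5,1,-11],[0,0,0],1],[[51.5,1,-11],[0,0,0],1]]'
python3 - <<'E'
from h import *
flap_rows([1.5,1.65,1.78,1.85,1.89,1.95])
shot('scene','s11');im=cv2.imread('pics/s11.png');cv2.imwrite('pics/s11c.png',cv2.resize(im[120:230,200:350],None,fx=5,fy=5,interpolation=cv2.INTER_CUBIC))
E
```

```text
time_s: 12.53
position: [0.4585, 0.1486, 0.0447]
tcp_rot: [[0.048, 0.999, 0.02], [0.866, -0.052, 0.498], [0.499, -0.007, -0.867]]
force: [-0.5, 0.2, -0.2]
opening: 0.002
t 12.53 loc [-0.0979 -0.1067] z 0.0447 F [-0.5  0.2 -0.2] zax [-0.006  0.499 -0.867] q [-15.  42. 115.  48.  41. -53.]
[0.3, -0.1, -0.1]
[6.3, -0.1, 3.3]
[11.0, -0.1, 7.0]
[13.3, -0.1, 9.2]
[14.5, -0.1, 10.6]
[16.3, -0.1, 12.7]
```

View pics/s11c.png

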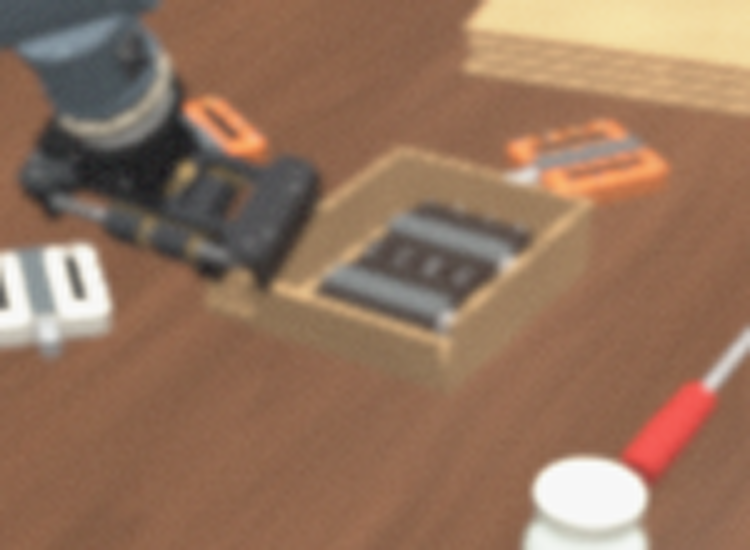

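The flap is nearly up. Finishing to its stop while watching the force.

```bash
python3 -m jog '[[[3,0,1.5],[0,0,0],1],[[6.3,0,3.3],[0,0,0],1],[[9,0,5.2],[0,0,0],1],[[11,0,7],[0,0,0],1],[[12.3,0,8.2],[0,0,0],1]]'; python3 -m jog '[[[1,0,1],[0,0,0],1],[[2,0,2],[0,0,0],1]]'; python3 -c "
from h import *
flap_rows([1.85,1.89,1.95,2.0])"
```

```text
time_s: 13.0
position: [0.4595, 0.1619, 0.0429]
tcp_rot: [[0.05, 0.999, 0.02], [0.866, -0.053, 0.497], [0.498, -0.008, -0.867]]
force: [-0.3, -1.3, 0.7]
opening: 0.006
time_s: 13.17
position: [0.4597, 0.1641, 0.0421]
tcp_rot: [[0.05, 0.999, 0.02], [0.866, -0.053, 0.497], [0.497, -0.007, -0.868]]
force: [-2.2, -6.4, 2.1]
opening: 0.01
t 13.17 loc [-0.0975 -0.0911] z 0.0421 F [-2.2 -6.4  2.1] zax [-0.005  0.497 -0.868] q [-13.  42. 115.  49.  40. -53.]
[1.0, -0.5, -0.8]
[2.3, -0.5, 0.6]
[4.1, -0.5, 2.7]
[5.4, -0.5, 4.5]
```

```bash
python3 -m jog '[[[1,0,0.5],[0,0,0],1],[[2,0,1],[0,0,0],1],[[2.5,0,1.4],[0,0,0],1]]'; python3 -c "
from h import *
plan([])"
```

```text
time_s: 13.42
position: [0.4598, 0.165, 0.0419]
tcp_rot: [[0.048, 0.999, 0.021], [0.869, -0.052, 0.493], [0.493, -0.005, -0.87]]
force: [-5.2, -14.8, 7.6]
opening: 0.003
t 13.42 loc [-0.0974 -0.0903] z 0.0419 F [ -5.2 -14.8   7.6] zax [-0.004  0.493 -0.87 ] q [-12.  42. 115.  49.  40. -52.]
```

Firm stop at 15 N. Backing straight out, then up and clear.

```bash
python3 -m jog '[[[-8,0,-4.5],[0,0,0],1],[[-20,0,-11],[0,0,0],1],[[-40,0,-23],[0,0,0],1],[[-60,0,-50],[0,0,0],1],[[-60,0,-85],[0,0,0],1],[[-70,0,-125],[0,-5,0],1],[[-100,0,-160],[0,-10,0],1],[[-140,0,-190],[0,-15,0],1],[[-180,0,-210],[0,-20,0],1],[[-180,0,-210],[0,-20,0],1]]'
python3 - <<'E'
from h import *
plan([])
_,a=shot('top','t12');_,b=shot('scene','s12')
a=cv2.resize(a[130:230,145:285],(560,400),interpolation=cv2.INTER_CUBIC)
t=cv2.imread('pics/top0.png');d=cv2.absdiff(t,cv2.imread('pics/t12.png')).max(2)
print('diff right carton/cassette',(d[165:245,312:410]>40).sum(),'jar/wrench/driver',(d[90:130,170:380]>40).sum())
b=cv2.resize(b[125:215,220:340],(533,400),interpolation=cv2.INTER_CUBIC)
cv2.imwrite('pics/f12.png',cv2.resize(np.hstack([a,b]),(800,293)))
E
```

```text
time_s: 14.25
position: [0.4477, -0.0959, 0.1366]
tcp_rot: [[0.053, 0.999, 0.006], [0.985, -0.053, 0.166], [0.166, -0.003, -0.986]]
force: [0.2, 0.4, 0.4]
opening: 0.004
t 14.25 loc [-0.0962 -0.3514] z 0.1366 F [0.2 0.4 0.4] zax [-0.003  0.166 -0.986] q [-32.  27. 109.  11.  49. -36.]
diff right carton/cassette 4108 jar/wrench/driver 0
```

View pics/f12.png

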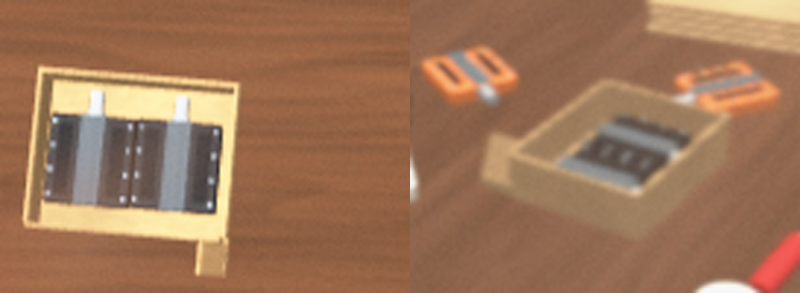

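Carton_l is closed on all sides with both pedals side by side in it. The arm hides the right carton in this view, so I'll move it away to check.

```bash
python3 -m jog '[[[-20,-10,-80],[0,0,0],1],[[-492,-243,-173],[0,0,0],1],[[-492,-243,-173],[0,0,0],1],[[-492,-243,-173],[0,0,0],1],[[-492,-243,-173],[0,0,0],1],[[-492,-243,-173],[0,0,0],1],[[-492,-243,-173],[0,0,0],1],[[-492,-243,-173],[0,0,0],1],[[-492,-243,-173],[0,0,0],1],[[-492,-243,-173],[0,0,0],1],[[-492,-243,-173],[0,0,0],1],[[-492,-243,-173],[0,0,0],1]]'
python3 - <<'E'
from h import *
c,a=shot('top','t13')
t=cv2.imread('pics/top0.png');d=cv2.absdiff(t,a).max(2)
print('diff right',(d[165:245,312:410]>40).sum(),'jar etc',(d[90:130,170:380]>40).sum(),'white/orange',(d[238:290,215:262]>40).sum(),(d[245:300,125:175]>40).sum(),(d[150:195,95:140]>40).sum())
for n,u in(('flap+x top',(226.2,158)),('corner',(223.5,211.5)),('panel+y',(153.5,207.8))):print(n,Lc(ray(c,u,.054)).round(4))
E
```

```text
time_s: 15.35
position: [0.2221, -0.5103, 0.2138]
tcp_rot: [[0.054, 0.999, 0.003], [0.983, -0.053, 0.175], [0.175, -0.007, -0.985]]
force: [0.6, 0.4, 0.1]
opening: 0.004
diff right 0 jar etc 0 white/orange 0 0 0
flap+x top [ 0.0748 -0.1006]
corner [-0.0772 -0.1059]
panel+y [-0.0821  0.0895]
```

No change anywhere else. I have used all the picture views, so I check the upright edges numerically with brightness profiles across their tops.

Run:
```python
from h import *
c=cam('top');im=cv2.imread('pics/t13.png').astype(np.float32)
def prof(f,rng):
    out=[]
    for v in rng:
        ps=[proj(c,np.r_[W(*f(v,k)),.054]) for k in np.linspace(-1,1,15)]
        m=np.array(ps,np.float32)
        out.append(cv2.remap(im,m[:,:1],m[:,1:],cv2.INTER_LINEAR).mean((0,1))[1])
    return np.round(out).astype(int).tolist()
r=np.arange(-.115,-.079,.002);print('flap y',dict(zip((r*1000).round().astype(int).tolist(),prof(lambda v,k:(.05*k,v),r))))
r=np.arange(-.097,-.061,.002);print('panel x',dict(zip((r*1000).round().astype(int).tolist(),prof(lambda v,k:(v,.06*k),r))))
r=np.arange(.061,.090,.002);print('fixed wall x',dict(zip((r*1000).round().astype(int).tolist(),prof(lambda v,k:(v,.06*k),r))))
r=np.arange(.081,.110,.002);print('end wall y',dict(zip((r*1000).round().astype(int).tolist(),prof(lambda v,k:(.05*k,v),r))))
```

```text
flap y {-115: 99, -113: 99, -111: 99, -109: 99, -107: 99, -105: 102, -103: 118, -101: 160, -99: 215, -97: 234, -95: 233, -93: 232, -91: 220, -89: 158, -87: 107, -85: 118, -83: 134, -81: 133}
panel x {-97: 99, -95: 99, -93: 100, -91: 101, -89: 101, -87: 101, -85: 102, -83: 106, -81: 134, -79: 178, -77: 210, -75: 223, -73: 225, -71: 224, -69: 224, -67: 223, -65: 222, -63: 223}
fixed wall x {61: 218, 63: 183, 65: 133, 67: 112, 69: 138, 71: 180, 73: 193, 75: 167, 77: 122, 79: 101, 81: 99, 83: 99, 85: 99, 87: 99, 89: 100}
end wall y {81: 108, 83: 105, 85: 106, 87: 119, 89: 157, 91: 202, 93: 184, 95: 122, 97: 99, 99: 98, 101: 97, 103: 97, 105: 97, 107: 97, 109: 98}
```

```bash
python3 -c "
from rig import bot
print(bot.hand_in())"
```

```text
the job is handed in; nothing more can be done
None
```

The job is handed in at about 15 s of robot time. The loose black pedal lies fully inside the left carton, up against its mate, and that carton's side panel and entry flap are both up.

- **Order of folding:** I slid the pedal in first, then raised the side panel, then the flap by its thumb tab. I did the panel before the flap because the upright tab would have blocked it.
- **Pedal:** it stayed flat on the bench and ramp in the pictures. The gap to the mate closed visibly, and the pushing force rose when I pressed a little further.
- **Panel and flap:** both reached firm stops, about 10 N for the panel and 15 N for the flap, with at most 1 mm more movement.
- **Everything else:** before-and-after top views showed no change at the right carton, cassette, jar, wrench, screwdriver or look-alikes.
- **Small disagreement:** from the last top view the panel's outer top edge measured 80 mm from the carton's origin (79 expected). The flap's measured 101 mm (99 expected). One pixel is about 2.7 mm and the fixed walls measured within about 1 mm, so I took both as upright. A flap lean of 1–2° cannot be ruled out from the picture alone.

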